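Load the die and the gluing rest for one keepsake

ROBOT

A 6-joint arm with a two-finger parallel gripper is mounted at the origin on the work surface. World frame = base frame: x ahead of the robot, y to its left, z up, the work surface at z = 0. Lengths are in m, angles in rad, forces in N, time in s.
With the tool pointing down it reaches from about 0.35 to 0.725 m from the base axis. Payload 4.3 kg.
Tool frame: the origin (TCP) lies on the centre line of the jaws, within the pads' length; the fingertips stand 25 mm ahead of it and the grasp point (between the pads) lies 6 mm ahead of it (manip.tip_extent is the z of the fingertips in the tool frame, in m); z points along the fingers, y is the line along which they close (so a half turn about z gives the same grasp; the last joint's range is limited). The gripper opens to 85 mm and grips with 20 to 120 N. Pads are 22 mm wide; open, the fingers measure 114 mm over their backs; the gripper's body (76 mm by 85 mm) begins 54 mm behind the grasp point. The pads swing forward as they close: fully open they stand 13 mm farther back than shut.
Start: joints at [1.209, 0.377, 0.081, 1.274, 0, 1.46], TCP at [0.143, 0.557, 0.256] pointing down, gripper open.
Joint ranges: [-2.72, 2.72], [-0.84, 1.66], [-1.02, 1.22], [-1.77, 2.12], [-1.37, 1.28], [-3.14, 3.14]. Speed limits (rad/s): [2.57, 2.57, 3.14, 3.14, 3.14, 3.14].

INTERFACE

Orientations are given as a unit quaternion [w, x, y, z].
In Python, from workcell import readout, snapshot, camera_info, hand_in, manip gives the robot as it stands.
- The arm moves only by the tool jog_arm, never from a script. Its arguments are lists of equal length, an entry for each row: "linear": the shift along the tool's x, y, z in m, a list of three; "dr": the turn, a rotation vector about the tool's x, y, z in degrees, a list of three. In form: {"linear": [[x, y, z], ...], "dr": [[wx, wy, wz], ...]}. A call has 1 to 20 rows; each row is the pose to reach, as a shift and turn from the pose commanded when the call began, along the tool's axes at that moment; what a row does not reach only later rows make up. A row lasts 1/8 s, in which the tool goes at most 62.5 mm and 10.7 degrees, less where a joint would pass 70% of its speed; a pose out of reach is approached as far as the arm can. A call with a gripper value outside its range is refused whole. "claw" is the opening, from 0 (shut) to 1 (fully open), set as the call begins (left out, the last holds). The fingers move at their own pace and stop on an object; "squeeze" is the grip in N (left out, the last holds). Time passes only in rows, so rows that repeat a pose let the fingers close. It gives the time, the measured TCP pose, the force, the opening and the grip force at its end, in the units of the state.
- readout.state(): the state, without advancing time (a new reading comes with each control period).
- snapshot(name): name is "scene" or "top"; returns (picture, depth): 480x640x3 uint8, red, green, blue; 480x640 float32, m along the optical axis (not along the pixel's ray), 0 where there is no reading.
- camera_info(name): a dict with "camera_matrix" (3x3 intrinsics, pixels), "camera_from_world" (4x4, takes a point from world to camera coordinates). Camera axes: x right, y up, looking along -z (the intrinsics and any distortion apply to the point x, -y, -z); pixel columns grow to the right and rows downward; lengths in m; the calibration is good to about 2 mm. A picture is of the moment at which its call begins. camera_info takes no time and is no camera call.
- hand_in(): hands the job in; it is judged then, once.
The state is a dict: "clock": time; "joint_pos": joint angles; "qvel": joint speeds; "joint_efforts": joint torques, N m; "ee_pos": TCP position; "orientation": TCP orientation; "ft_force": force on the tool from outside, world axes, zero at the start; "wrist_torque": the same for the moment, N m; "opening": finger opening in m; "grip_force": force on a finger pad.
Only numpy, scipy, OpenCV 4.12 (cv2) and the standard library are available. Lean on these libraries where they do the work, as an engineer would, in place of code of your own. Each camera call takes 0.05 s, during which the arm holds its last target. There are 200 camera calls.

TASK

Lay out one keepsake's wooden parts for the workshop: seat the larger round blank and the square blank fully home in the die-block cavities of their own outlines, and lay the back plate on the sloping gluing rest so that it lies flat and settled in the low corner, its long edge against the long fence and its short edge against the short one. The square blank starts on top of the back plate; leave everything else where it stands.

Things in the scene. Friction and masses are not known exactly. Their poses are not given: they have to be found in the camera images.
- disc_center (a point): centre (half-way up) of the LARGER round wooden blank: plain light wood cylinder, 48 mm diameter, 18 mm high, lying flat; z axis up
- square_center (a point): centre of the square wooden blank: 42 x 42 mm, 18 mm high, plain light wood, sides along its x and y axes. At the start it lies flat on top of the back plate, turned at any angle
- plate_center (a point): centre (half-way up) of the back plate: plain light wood rectangle, 84 mm along its x axis, 56 mm along its y axis, 14 mm thick, varnished and slippery, lying flat on the table under the square blank
- round_seat (a point): centre of the floor of the round cavity, 51 mm diameter, 7 mm deep, in the fixed aluminium die block (170 x 90 mm, 22 mm high, standing on the table). Axes as for the block: x along its length, z up. The rim is chamfered 1.5 mm; a blank fully home stands 11 mm proud of the block
- square_seat (a point): centre of the floor of the square cavity, 45 x 45 mm, 7 mm deep, in the same die block, 84 mm from the round cavity in the direction of the block's +x axis; its sides lie along its x and y axes
- bed: slick fixed aluminium bed of the gluing rest, sloping 24 degrees. Origin: the lowest corner, on the surface, where the inner faces of two fences meet, 13 mm above the table. z: the bed's normal; x and y both climb from the corner, surface 120 x 105 mm. Fences 8 mm thick, 16 mm high: long (120 mm) along x at y = 0, short (85 mm) along y at x = 0. Wood laid on it slides to the corner
- home (a point): where the back plate's centre is when home: x 42, y 28, z 7 mm in the bed's frame; axes as the bed's
- smalldisc_mid (a point): bystander (sizes in mm), centre half-way up: a smaller round wooden blank, 32 diameter, 18 high, the same plain light wood; it belongs in neither cavity
- tin_mid (a point): bystander (sizes in mm), centre half-way up: small steel tin with lid, 36 diameter, 30 high, close beside the larger round blank
- eraser_mid (a point): bystander (sizes in mm), centre half-way up: grey board eraser, 20 x 55, 20 high, long axis y, close beyond a short end of the back plate
- glue_mid (a point): bystander (sizes in mm), centre half-way up: white glue bottle with blue cap, 40 diameter, 120 high
- jar_mid (a point): bystander (sizes in mm), centre half-way up: amber glass jar with metal lid, 68 diameter, 87 high
- water_mid (a point): bystander (sizes in mm), centre half-way up: clear water bottle, 64 diameter, 210 high
- tape_mid (a point): bystander (sizes in mm), centre half-way up: roll of tape lying flat, 70 outer diameter, 52 hole, 20 high

How it is judged:
At the end, for the whole second after the job is handed in: Both blanks flat on the floors of their own cavities (3 mm across, 2.5 mm in height, 0.08 rad tilt); back plate flat on the bed, its centre within 3 mm of home along each bed axis, long edge within 0.06 rad of the long fence; all three at rest (horizontal distance between disc_center and round_seat below 0.003 m and z of disc_center in the frame of round_seat between 0.0065 and 0.0115 m and angle between each of disc_center, square_center's own z axis and vertical below 0.08 rad and horizontal distance between square_center and square_seat below 0.003 m and z of square_center in the frame of square_seat between 0.0065 and 0.0115 m and x of plate_center in the frame of bed between 0.039 and 0.045 m and y of plate_center in the frame of bed between 0.025 and 0.031 m and z of plate_center in the frame of bed between 0.004 and 0.01 m and angle between the x axis of plate_center and the x axis of bed, either way round below 0.06 rad and linear speed of each of plate, disc, square below 0.01 m/s); the robot touches nothing.
It fails at once if something not part of the keepsake (small round blank, tin, eraser, glue, jar, water bottle, tape) is moved by more than 30 mm or knocked over (distance of any of smalldisc_mid, tin_mid, eraser_mid, glue_mid, jar_mid, water_mid, tape_mid from where it was at the start of the episode above 0.03 m).
It also fails if it takes over 72 s, if anything falls off the work surface, if the arm or the gripper's body presses on something with over 40 N, if the wrist force passes 120 N, or if a joint passes its speed limit or range.

## Working session

There is one attempt and no reset: what is moved stays moved. The work goes in short steps, Python scripts to look and compute and a tool call to move; the robot and the scene stay as the last step left them, time stands still between calls to the robot, and variables do not carry over. Pictures are saved under pics/ and viewed, at most 13 in all, crops included, and the job is handed in when it is done.

Besides the shell and the picture viewer there is one more tool, called after "Emit:" in YAML: its name, and indented under it one key for each argument. jog_arm: Moves the arm, as the interface text tells. Its arguments: {"type":"object","properties":{"linear":{"type":"array"},"dr":{"type":"array"},"claw":{"type":"number"},"squeeze":{"type":"number"}},"required":["linear","dr"]}

```bash
ls; mkdir -p pics
python3 - <<'E'
from workcell import readout, snapshot, camera_info, manip
import cv2,numpy as np
print(readout.state()); print([a for a in dir(manip) if a[0]!='_'])
for n in("scene","top"):
    p,d=snapshot(n); np.savez(f"{n}0.npz",p=p,d=d); cv2.imwrite(f"pics/{n}0.png",p[...,::-1]); print(n,camera_info(n))
E
```

```text
pics
{'clock': 0.0, 'joint_pos': array([ 1.20872180e+00,  3.78108710e-01,  7.96393062e-02,  1.27434397e+00,
       -1.63492728e-05,  1.46047508e+00]), 'qvel': array([ 0.00017533, -0.00068241, -0.00049335,  0.0004976 ,  0.00221163,
        0.00066869]), 'joint_efforts': array([ 9.31662248e-05, -4.63607240e+01,  2.69874054e+01,  2.08127266e-02,
       -1.16079154e-04,  2.05846476e-06]), 'ee_pos': array([0.14303881, 0.55632896, 0.25533991]), 'orientation': array([-2.28054630e-04,  1.25544415e-01,  9.92087487e-01, -9.82434281e-04]), 'ft_force': array([ 0.30981536,  0.71624115, -0.00533649]), 'wrist_torque': array([ 0.00700289, -0.01052737,  0.00112971]), 'grip_force': 0.0, 'opening': 0.08538046519139539}
['Unreachable', 'tip_extent']
scene {'camera_matrix': array([[573.3848879 ,   0.        , 324.70883284],
       [  0.        , 573.3848879 , 245.92730208],
       [  0.        ,   0.        ,   1.        ]]), 'camera_from_world': array([[ 0.26821681,  0.96328808, -0.0116538 , -0.14521696],
       [-0.79259062,  0.22753195,  0.56571134,  0.38290386],
       [ 0.54759461, -0.1424966 ,  0.82452099, -1.48467418],
       [ 0.        ,  0.        ,  0.        ,  1.        ]])}
top {'camera_matrix': array([[523.80158215,   0.        , 321.06639471],
       [  0.        , 523.80158215, 241.42859924],
       [  0.        ,   0.        ,   1.        ]]), 'camera_from_world': array([[-0.02672876, -0.99955047,  0.01358055, -0.0113262 ],
       [ 0.99114207, -0.02473108,  0.13048283, -0.55457292],
       [-0.13008831,  0.0169479 ,  0.99135755, -1.21168324],
       [ 0.        ,  0.        ,  0.        ,  1.        ]])}
```

View pics/top0.png

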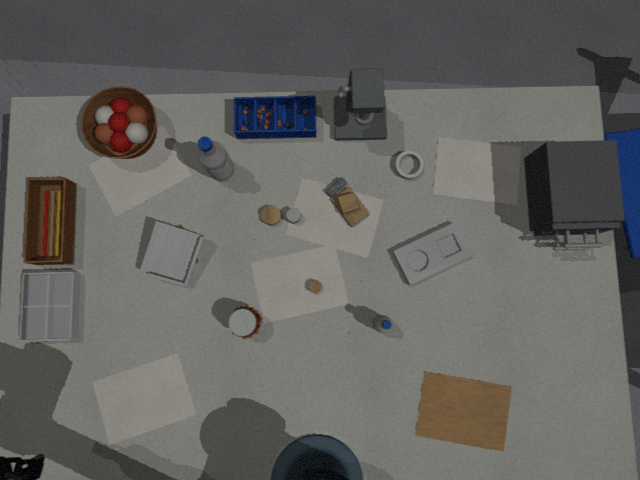

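View pics/scene0.png

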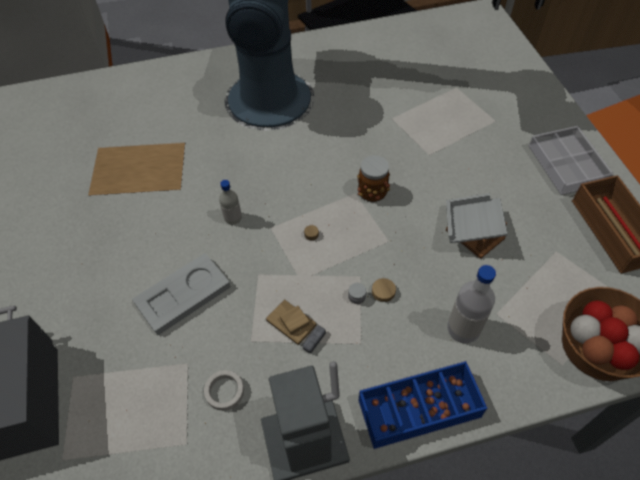

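The top view shows the die block around (432,253), plate, square and eraser around (349,203), disc (271,214), tin (292,215), small disc (314,286) and the rest (172,251). The scene view shows the same items: die (183,295), plate (295,320), disc (384,290), rest (478,225). The arm isn't drawn in either.

```bash
cat > h.py <<'E'
import numpy as np, cv2
from workcell import camera_info
def cam(n):
    c=camera_info(n); return np.array(c["camera_matrix"]),np.array(c["camera_from_world"])
def plane(n,uv,z):
    K,T=cam(n); uv=np.atleast_2d(uv).astype(float)
    r=np.c_[(uv[:,0]-K[0,2])/K[0,0],-(uv[:,1]-K[1,2])/K[1,1],-np.ones(len(uv))]@T[:3,:3]
    o=-T[:3,:3].T@T[:3,3]; return o+r*((z-o[2])/r[:,2])[:,None]
def cloud(n,d):
    K,T=cam(n); v,u=np.mgrid[:480,:640]
    P=np.stack([(u-K[0,2])/K[0,0]*d,-(v-K[1,2])/K[1,1]*d,-d],-1)
    return (P-T[:3,3])@T[:3,:3]
def proj(n,P):
    K,T=cam(n); q=np.atleast_2d(P)@T[:3,:3].T+T[:3,3]
    return np.c_[K[0,0]*q[:,0]/-q[:,2]+K[0,2],-K[1,1]*q[:,1]/-q[:,2]+K[1,2]]
E
python3 - <<'E'
from h import *
A={n:np.load(n+"0.npz") for n in("scene","top")}
def crop(n,x,y,w,h): return cv2.resize(A[n]["p"][y:y+h,x:x+w,::-1],(400,300),interpolation=cv2.INTER_CUBIC)
m=np.vstack([np.hstack([crop("top",300,165,100,75),crop("top",385,215,100,75)]),np.hstack([crop("top",122,210,100,75),crop("scene",428,185,100,75)])])
cv2.imwrite("pics/m1.png",np.clip(m*1.6,0,255).astype(np.uint8))
C=cloud("top",A["top"]["d"]); S=cloud("scene",A["scene"]["d"])
for n,u,v in[("top",271,214),("top",292,214),("top",352,204),("top",345,212),("top",314,286),("top",405,240),("top",417,260),("top",449,243),("top",172,251),("top",320,230),("top",243,322)]: print(u,v,np.round(C[v,u],4))
for z in C[225:280:6,145:206:6,2]: print(np.round(z*1000).astype(int))
E
```

```text
271 214 [0.6264 0.0938 0.0204]
292 214 [0.6232 0.0425 0.0306]
352 204 [ 0.6439 -0.1028  0.0325]
345 212 [ 0.6251 -0.0854  0.0304]
314 286 [ 0.4493 -0.0062  0.0209]
405 240 [ 0.5574 -0.2329 -0.0011]
417 260 [ 0.5059 -0.257   0.0141]
449 243 [ 0.545  -0.3361  0.0178]
172 251 [0.5387 0.3249 0.0475]
320 230 [ 5.874e-01 -2.440e-02 -5.000e-04]
243 322 [0.3703 0.1542 0.0897]
[ 1 -3 72 78 73  3 13  3  4  1  3]
[ 0 -3 70 67 67 61 59 56  3  2  1]
[ 0 67 68 62 68 56 55 54 49 46  4]
[ 0 65 61 56 56 54 52 50 46 58  3]
[ 0 61 54 50 46 47 48 40 40 53  1]
[55 54 49 50 45 47 38 41 34  0  2]
[50 48 41 40 39 34 29 31 50  3  1]
[47 47 38 34 34 29 32 28 40 -4  0]
[ 2 49 34 37 35 23 25 19  0  3  2]
[ 2  3 -2 37 42 22 20 32  0 -2  3]
```

View pics/m1.png

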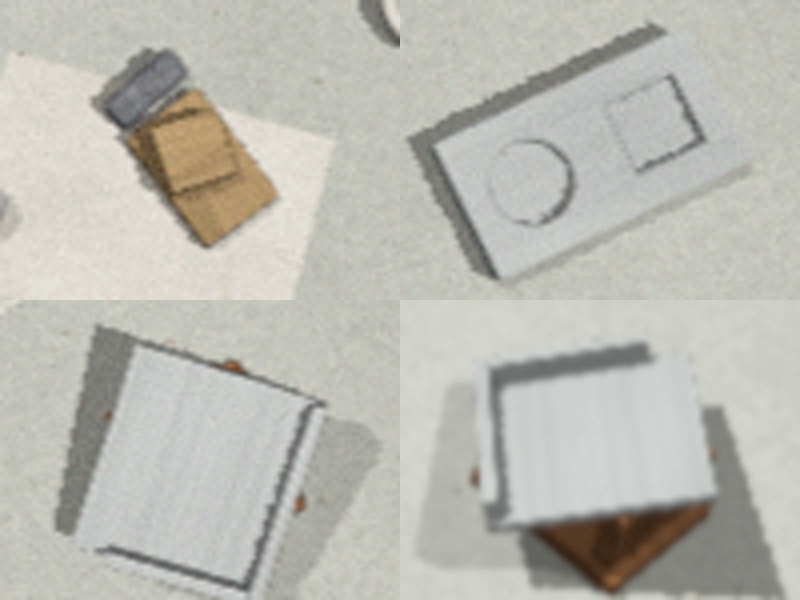

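The mosaic shows the plate's top corners at top px ~(350,187), (369.5,214), (352.5,227), (331,199), with the square on it and the eraser beyond its upper-left end. Both die cavities are clear. The bed's low corner is at ~(184.5,281), with the long fence running up the image to the right.

Run:
```python
from h import *
from workcell import manip
print("tip",manip.tip_extent)
A={n:np.load(n+"0.npz") for n in("scene","top")}
H={n:cv2.cvtColor(A[n]["p"],cv2.COLOR_RGB2HSV) for n in A}
C={n:cloud(n,A[n]["d"]) for n in A}
for n in A:
    m=cv2.inRange(H[n],(8,75,60),(25,255,255))
    k,l,s,c=cv2.connectedComponentsWithStats(m)
    for i in range(1,k):
        if 60<s[i,4]<2500:
            h=.016 if s[i,4]>900 else .009
            cnt=cv2.findContours((l==i).astype(np.uint8),0,2)[0][0]
            print(n,s[i],np.round(c[i],1),np.round(plane(n,c[i],h)[0],4))
    # die by height
    P=C[n]; z=cv2.medianBlur(P[...,2].astype(np.float32),3)
    m=((z>.010)&(z<.035)&(abs(P[...,0]-.535)<.11)&(abs(P[...,1]+.29)<.12)).astype(np.uint8)
    m=cv2.morphologyEx(m,cv2.MORPH_OPEN,np.ones((3,3)))
    cnt=max(cv2.findContours(m,0,2)[0],key=cv2.contourArea)
    w=plane(n,cnt[:,0],.016)[:,:2]; print(n,"die",cv2.minAreaRect((w*1000).astype(np.float32)))
    M=cv2.moments(cnt); print(plane(n,[M["m10"]/M["m00"],M["m01"]/M["m00"]],.011))
# bed plane
Q=[]
for n in A:
    P=C[n].reshape(-1,3); c=np.array([.535,.325])
    s=(np.abs(P[:,:2]-c)<.04).all(1)&(P[:,2]>.015); q=P[s]
    for _ in range(5):
        a=np.linalg.lstsq(np.c_[q[:,:2],np.ones(len(q))],q[:,2],rcond=None)[0]; r=q[:,2]-np.c_[q[:,:2],np.ones(len(q))]@a; q=q[abs(r)<2.5*r.std()]
    nn=np.array([-a[0],-a[1],1]); nn/=np.linalg.norm(nn); print(n,"bed",a,nn,np.degrees(np.arccos(nn[2])),r.std())
def crop(n,x,y,w,h): return cv2.resize(A[n]["p"][y:y+h,x:x+w,::-1],(400,300),interpolation=cv2.INTER_CUBIC)
m=np.vstack([np.hstack([crop("top",322,174,56,42+14),]) if 0 else np.hstack([crop("top",322,172,80,60),crop("scene",262,292,80,60)]),np.hstack([crop("scene",130,258,104,78),crop("top",392,220,80,60)])])
cv2.imwrite("pics/m2.png",np.clip(m*1.6,0,255).astype(np.uint8))
```

```text
tip 0.025
scene [407   0  41   6 150] [422.9   1.7] [-0.273   0.5296  0.009 ]
scene [290  21  14   8  83] [295.5  24.2] [-0.2741  0.1401  0.009 ]
scene [ 586   94   54   90 2467] [621.4 131. ] [0.3718 0.7887 0.016 ]
scene [ 580  176   60   83 1291] [613.  215.8] [0.5937 0.631  0.016 ]
scene [572 197  50  76 317] [596.5 234.3] [0.6238 0.5764 0.009 ]
scene [608 197  32  45 284] [625.2 218. ] [0.6023 0.6584 0.009 ]
scene [595 222  29  43 126] [609.2 243.2] [0.6517 0.5898 0.009 ]
scene [305 226  13  11 125] [310.9 231.3] [ 0.4484 -0.0048  0.009 ]
scene [479 236  26  22  95] [489.7 247.2] [0.5919 0.3451 0.009 ]
scene [372 279  24  21 399] [383.2 289.2] [0.6268 0.0978 0.009 ]
scene [ 563  287   77   91 1822] [606.2 331. ] [0.8324 0.471  0.016 ]
scene [ 267  301   49   43 1076] [290.6 321.1] [ 0.6487 -0.0978  0.016 ]
scene die ((523.6552734375, -291.8576965332031), (98.82172393798828, 171.68060302734375), 23.65083885192871)
[[ 0.52243317 -0.29489813  0.011     ]]
top [  81   86   76   73 1057] [106.7 121. ] [0.8715 0.4983 0.016 ]
top [126 104  23  24 304] [137.5 114.5] [0.8896 0.4248 0.009 ]
top [ 95 123  19  21 257] [103.3 132.6] [0.8443 0.5087 0.009 ]
top [  23  178   44   85 1941] [ 48.1 220.3] [0.6247 0.6324 0.016 ]
top [332 188  37  38 727] [350.1 206.4] [ 0.6427 -0.0997  0.009 ]
top [261 205  20  20 294] [270.7 214.7] [0.6267 0.0954 0.009 ]
top [309 280  12  13 122] [314.4 286.1] [ 0.4495 -0.0071  0.009 ]
top [243 315  19  24  90] [254.1 328.2] [0.3535 0.1389 0.009 ]
top die ((522.3934326171875, -295.92718505859375), (90.95418548583984, 173.05604553222656), 23.628934860229492)
[[ 0.52244444 -0.29679642  0.011     ]]
scene bed [ 0.4058279   0.18724182 -0.23469935] [-0.37050619 -0.17094501  0.91296384] 24.081800302978532 0.0014739776900853671
top bed [ 0.40525444  0.18805237 -0.23297062] [-0.37000746 -0.17169653  0.91302507] 24.073200386713257 0.002564325865270586
```

View pics/m2.png

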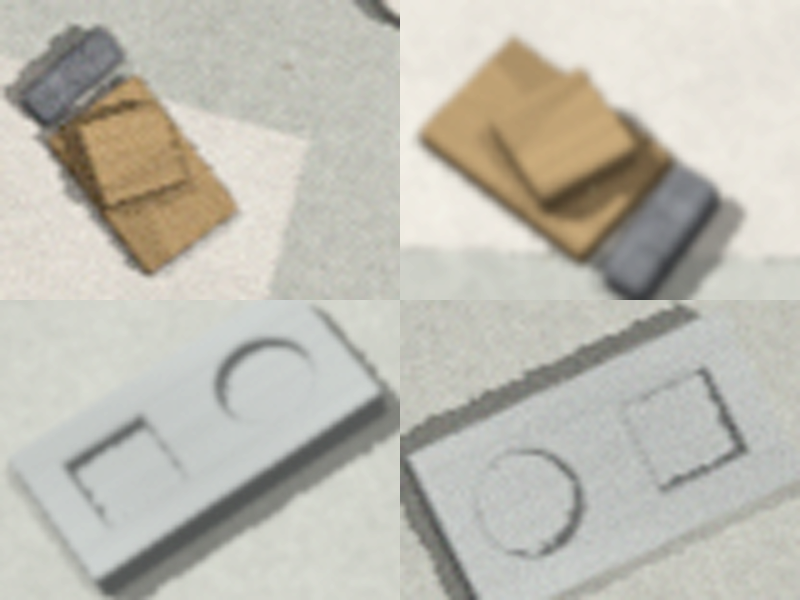

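m2 gives the square's top corners at top px ~(338,196), (355,193), (360,208), (343,213), and shows the plate's corners and both cavity rims clearly. Next I convert the picks.

Run:
```python
from h import *
def go(name,n,pts,off,s,z):
    w=plane(n,np.array(pts,float)/s+np.array(off)-0.0,z)[:,:2]
    e=np.diff(np.r_[w,w[:1]],axis=0); print(name,n,"c",np.round(w.mean(0),4),"len",np.round(np.linalg.norm(e,axis=1)*1e3,1),"ang",np.round(np.degrees(np.arctan2(e[:,1],e[:,0])),1))
go("sq","top",[(80,122),(165,103),(190,182),(107,207)],(322,172),5,.032)
go("sq","scene",[(183,70),(238,140),(145,197),(90,120)],(262,292),5,.032)
go("pl","top",[(133,77),(240,210),(150,273),(48,132)],(322,172),5,.014)
go("pl","scene",[(115,37),(20,133),(183,248),(272,152)],(262,292),5,.014)
go("sqcav","top",[(223,105),(305,70),(347,150),(265,190)],(392,220),5,.022)
s=400/104
go("sqcav","scene",[(65,167),(145,117),(187,170),(107,225)],(130,258),s,.022)
print("round",plane("top",np.array([129,202])/5+[392,220],.022),plane("scene",np.array([265,80])/s+[130,258],.022))
# bed frame
n=np.array([-.3702,-.1713,.9130]);n/=np.linalg.norm(n)
for cam_,pts in(("top",[(250,285),(318,107),(100,247)]),):
    pass
# bed corner: intersection via depth plane averaged; inner fence lines
a=np.array([.4055,.1876,-.2338])
def onbed(nm,uv):
    z=.03
    for _ in range(30):
        p=plane(nm,uv,z)[0]; z=a[0]*p[0]+a[1]*p[1]+a[2]
    return plane(nm,uv,z)[0]
for nm,pts in (("top",[(184.5-.5,210+281/4-.5+.0),(122+308/4,210+110/4),(122+108/4,210+247/4)]),("scene",[(428+100/4,185+85/4),(428+105/4,185+215/4),(428+248/4,185+62/4)])):
    P=[onbed(nm,q) for q in pts]; print(nm,np.round(P,4).tolist())
    for q in P[1:]: print("  len",np.linalg.norm(q-P[0]),"dir",(q-P[0])/np.linalg.norm(q-P[0]))
```

```text
sq top c [ 0.6474 -0.096 ] len [42.3 40.6 42.  43.7] ang [ -78.5 -164.7  105.6   15.6]
sq scene c [ 0.6533 -0.0897] len [37.1 41.7 39.1 40.8] ang [  20.1  -71.2 -161.3  105.9]
pl top c [ 0.6414 -0.1005] len [84.3 54.2 85.7 50.3] ang [-143.5  123.7   33.8  -58.1]
pl scene c [ 0.6464 -0.0958] len [54.8 80.7 52.  80.5] ang [ -55.4   37.3  124.7 -144.7]
sqcav top c [ 0.5378 -0.3346] len [43.9 43.4 44.8 45.5] ang [ -68.5 -155.5  114.2   23.3]
sqcav scene c [ 0.5429 -0.3292] len [46.6 40.9 47.3 42.8] ang [ 113.2   24.5  -64.5 -156.5]
round [[ 0.50417643 -0.25727788  0.022     ]] [[ 0.5094365  -0.25311441  0.022     ]]
top [[0.4727, 0.3043, 0.0149], [0.5693, 0.2621, 0.0462], [0.4922, 0.381, 0.0372]]
  len 0.11002968572176813 dir [ 0.87867441 -0.38349944  0.28435798]
  len 0.08222161906757339 dir [0.2372607  0.9328207  0.27120638]
scene [[0.4747, 0.3103, 0.0169], [0.5758, 0.2646, 0.0493], [0.4977, 0.3819, 0.0397]]
  len 0.11568505376462805 dir [ 0.87464351 -0.39537437  0.28049571]
  len 0.07857931788378186 dir [0.29329009 0.91102947 0.28983826]
```

```bash
cat >> h.py <<'E'
from scipy.spatial.transform import Rotation as Ro
from workcell import readout
def goal(pos=None,yaw=None,R=None):
    """shift/turn in current tool axes to reach world TCP pos, with y-axis at yaw deg (tool down) or rotation R"""
    s=readout.state(); q=s["orientation"]; R0=Ro.from_quat([q[1],q[2],q[3],q[0]]).as_matrix(); p=s["ee_pos"]
    if yaw is not None:
        c,d=np.cos(np.radians(yaw)),np.sin(np.radians(yaw)); y=np.array([c,d,0]); z=np.array([0,0,-1.]); R=np.c_[np.cross(y,z),y,z]
    if R is None: R=R0
    lin=R0.T@((p if pos is None else np.array(pos))-p); dr=np.degrees(Ro.from_matrix(R0.T@R).as_rotvec())
    print("t",round(s["clock"],2),"p",np.round(p,4),"lin",np.round(lin,4),"dr",np.round(dr,1))
E
python3 -c "
from h import *
goal([.65,-.093,.2],106.5)"
```

```text
t 0.1 p [0.1431 0.5563 0.2554] lin [-0.6527 -0.5025  0.0563] dr [ -0.1  -0.  -30.9]
```

Emit:
jog_arm:
  linear:
    - [-0.653, -0.5025, 0.0]
    - [-0.653, -0.5025, 0.0]
    - [-0.653, -0.5025, 0.0]
    - [-0.653, -0.5025, 0.0]
    - [-0.653, -0.5025, 0.0]
    - [-0.653, -0.5025, 0.0]
    - [-0.653, -0.5025, 0.0]
    - [-0.653, -0.5025, 0.0]
    - [-0.653, -0.5025, 0.0]
    - [-0.653, -0.5025, 0.0]
    - [-0.653, -0.5025, 0.0]
    - [-0.653, -0.5025, 0.0]
    - [-0.653, -0.5025, 0.0]
    - [-0.653, -0.5025, 0.06]
    - [-0.653, -0.5025, 0.16]
    - [-0.653, -0.5025, 0.16]
    - [-0.653, -0.5025, 0.16]
    - [-0.653, -0.5025, 0.16]
  dr:
    - [0, 0, -31]
    - [0, 0, -31]
    - [0, 0, -31]
    - [0, 0, -31]
    - [0, 0, -31]
    - [0, 0, -31]
    - [0, 0, -31]
    - [0, 0, -31]
    - [0, 0, -31]
    - [0, 0, -31]
    - [0, 0, -31]
    - [0, 0, -31]
    - [0, 0, -31]
    - [0, 0, -31]
    - [0, 0, -31]
    - [0, 0, -31]
    - [0, 0, -31]
    - [0, 0, -31]
  claw: 0.75
  squeeze: 40

```text
clock: 2.35
ee_pos: [0.6514, -0.0925, 0.0979]
orientation: [0.001, -0.144, 0.99, -0.0]
ft_force: [1.2, -0.1, 0.5]
opening: 0.0642
grip_force: 0.0
```

```bash
python3 -c "
from h import *
print(readout.state()['opening'])
goal([.65,-.093,.046],106.5)"
```

```text
0.06418783147443748
t 2.35 p [ 0.6514 -0.0925  0.0979] lin [0.0016 0.     0.0519] dr [-0.1  0.1  0.1]
```

Emit:
jog_arm:
  linear:
    - [0.001, 0, 0.03]
    - [0.001, 0, 0.052]
    - [0.001, 0, 0.052]
    - [0.001, 0, 0.052]
  dr:
    - [0, 0, 0]
    - [0, 0, 0]
    - [0, 0, 0]
    - [0, 0, 0]

```text
clock: 2.85
ee_pos: [0.6514, -0.093, 0.047]
orientation: [0.002, -0.144, 0.99, -0.001]
ft_force: [-0.1, -0.4, 0.2]
opening: 0.0643
grip_force: 0.0
```

Emit:
jog_arm:
  linear:
    - [0, 0, 0]
    - [0, 0, 0]
    - [0, 0, 0]
    - [0, 0, 0]
    - [0, 0, 0]
    - [0, 0, -0.05]
    - [0, 0, -0.1]
    - [0, 0, -0.1]
    - [0, 0, -0.1]
  dr:
    - [0, 0, 0]
    - [0, 0, 0]
    - [0, 0, 0]
    - [0, 0, 0]
    - [0, 0, 0]
    - [0, 0, 0]
    - [0, 0, 0]
    - [0, 0, 0]
    - [0, 0, 0]
  claw: 0.3

```text
clock: 3.98
ee_pos: [0.6494, -0.0927, 0.1442]
orientation: [0.0, -0.144, 0.99, 0.0]
ft_force: [0.1, 0.3, -1.1]
opening: 0.0407
grip_force: 40.9
```

```bash
cat >> h.py <<'E'
from workcell import snapshot
def wood(n,p):
    m=cv2.inRange(cv2.cvtColor(p,cv2.COLOR_RGB2HSV),(8,75,50),(25,255,255))
    return cv2.morphologyEx(m,cv2.MORPH_OPEN,np.ones((2,2)))
def find(n,p,xy,z,rad=25):
    """wood blobs near projection of (xy,z): centroid and minAreaRect cast at z"""
    u=proj(n,[*xy,z])[0]
    for c in cv2.findContours(wood(n,p),0,2)[0]:
        if cv2.contourArea(c)<80: continue
        M=cv2.moments(c); g=np.array([M["m10"]/M["m00"],M["m01"]/M["m00"]])
        if np.linalg.norm(g-u)>rad: continue
        w=(plane(n,c[:,0],z)[:,:2]*1000).astype(np.float32); r=cv2.minAreaRect(w)
        print(n,np.round(u),np.round(g,1),"a",cv2.contourArea(c),"world",np.round(plane(n,g,z)[0],4),"rect",np.round(r[0],1),np.round(r[1],1),round(r[2],1))
E
python3 - <<'E'
from h import *
ims=[]
for n in("scene","top"):
    p,d=snapshot(n); np.savez(n+"1.npz",p=p,d=d)
    print("square");find(n,p,(.649,-.093),.121,14); print("plate");find(n,p,(.644,-.098),.007,14)
    u=proj(n,[.646,-.095,.06])[0].astype(int); ims.append(cv2.resize(p[u[1]-55:u[1]+55,u[0]-38:u[0]+38,::-1],None,fx=5,fy=5))
cv2.imwrite("pics/m3.png",np.clip(np.hstack(ims)*1.6,0,255).astype(np.uint8))
E
```

```text
square
plate
scene [290. 321.] [292.6 314.7] a 1454.5 world [ 0.6317 -0.0902  0.007 ] rect [624.3 -82.2] [106.6 102.9] 34.9
square
plate
```

View pics/m3.png

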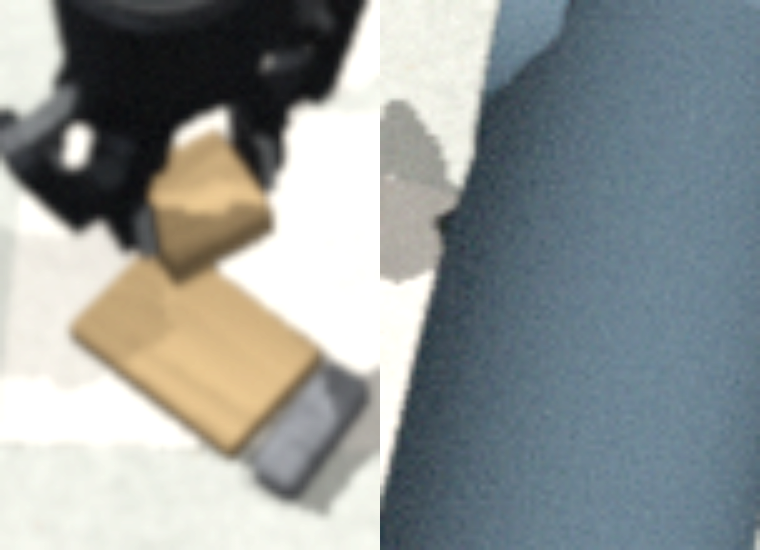

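The arm is drawn after all: m3 shows the square held level (top-face corners at crop (215,130), (150,190), (270,208)). The plate lies clear beneath it with the eraser beyond its end.

Run:
```python
from h import *
o=proj("scene",[.646,-.095,.06])[0].astype(int)-[38,55]
f=lambda pts,z:plane("scene",(np.array(pts,float)+.5)/5-.5+o,z)[:,:2]
w=f([(150,190),(215,130),(270,208)],.129); print("sq",w,w[[0,2]].mean(0),np.linalg.norm(np.diff(w,axis=0),axis=1), np.degrees(np.arctan2(*np.diff(w,axis=0).T[::-1])))
w=f([(72,328),(232,447),(318,355)],.014); print("pl",w[[0,2]].mean(0),np.linalg.norm(np.diff(w,axis=0),axis=1),np.degrees(np.arctan2(*np.diff(w,axis=0).T[::-1])))
goal([.5398,-.333,.144],113.6)
# initial-image cavities, silhouette of die by colour? refine die in top
A=np.load("top0.npz")["p"]; 
for n in("top","scene"):
    A=np.load(n+"0.npz")["p"]
    g=cv2.cvtColor(A,cv2.COLOR_RGB2LAB).astype(np.float32); u=proj(n,[.5224,-.2958,.022])[0].astype(int)
    print(n,"die",A[u[1],u[0]],"table",A[u[1]+40 if n=="top" else u[1]-50,u[0]], g[u[1],u[0]])
```

```text
sq [[ 0.64410807 -0.10590141]
 [ 0.62643439 -0.0779413 ]
 [ 0.66277487 -0.06702838]] [ 0.65344147 -0.08646489] [0.03307758 0.03794367] [122.29712139  16.71484015]
pl [ 0.64727921 -0.09770372] [0.08085969 0.04989195] [ 35.88625787 124.49824365]
t 4.08 p [ 0.6483 -0.0924  0.1425] lin [ 0.1726 -0.1996 -0.0013] dr [ 0.1 -0.2 -7. ]
top die [116 119 115] table [125 124 119] [127. 126. 130.]
scene die [124 126 125] table [130 131 125] [134. 127. 128.]
```

Emit:
jog_arm:
  linear:
    - [0.174, -0.199, 0]
    - [0.174, -0.199, 0]
    - [0.174, -0.199, 0]
    - [0.174, -0.199, 0]
    - [0.174, -0.199, 0]
    - [0.174, -0.199, 0.03]
    - [0.174, -0.199, 0.079]
    - [0.174, -0.199, 0.079]
    - [0.174, -0.199, 0.079]
  dr:
    - [0, 0, -7]
    - [0, 0, -7]
    - [0, 0, -7]
    - [0, 0, -7]
    - [0, 0, -7]
    - [0, 0, -7]
    - [0, 0, -7]
    - [0, 0, -7]
    - [0, 0, -7]

```text
clock: 5.2
ee_pos: [0.5398, -0.3325, 0.0658]
orientation: [-0.0, -0.205, 0.979, 0.0]
ft_force: [0.7, 0.8, -0.4]
opening: 0.0407
grip_force: 40.9
```

Run:
```python
from h import *
goal([.5384,-.3336,.063],113.6)
ims=[]
for n,b in (("scene",0),("top",0)):
    p,d=snapshot(n); np.savez(n+"2.npz",p=p,d=d)
    find(n,p,(.539,-.333),.039,14)
    u=proj(n,[.535,-.32,.03])[0].astype(int); print(u-[40,40]); ims.append(cv2.resize(p[u[1]-40:u[1]+40,u[0]-40:u[0]+40,::-1],None,fx=5,fy=5,interpolation=cv2.INTER_CUBIC))
cv2.imwrite("pics/m4.png",np.clip(np.hstack(ims)*1.6,0,255).astype(np.uint8))
```

```text
t 5.2 p [ 0.5398 -0.3325  0.0658] lin [ 0.0018 -0.0004  0.0028] dr [0. 0. 0.]
scene [158. 297.] [160.6 296.9] a 428.5 world [ 0.5409 -0.329   0.039 ] rect [ 540.1 -328.6] [50.  42.3] 20.2
[126 255]
[403 206]
```

View pics/m4.png

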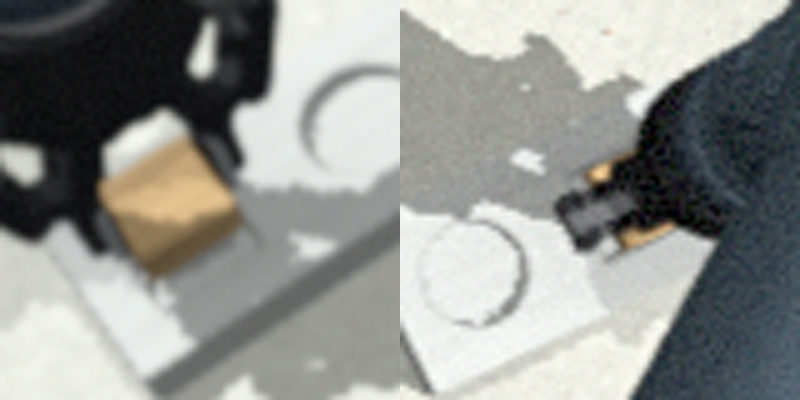

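m4 shows the square in hand over the square cavity: scene crop corners (98,185), (185,135), (240,208), (155,275), with the rim showing just past its right and lower corners. I'll lower it gently and watch the force.

Emit:
jog_arm:
  linear:
    - [0.0, -0.0005, 0.006]
    - [0.0, -0.0005, 0.009]
    - [0.0, -0.0005, 0.012]
    - [0.0, -0.0005, 0.014]
    - [0.0, -0.0005, 0.014]
  dr:
    - [0, 0, 0]
    - [0, 0, 0]
    - [0, 0, 0]
    - [0, 0, 0]
    - [0, 0, 0]

```text
clock: 5.92
ee_pos: [0.5398, -0.3334, 0.0511]
orientation: [0.0, -0.204, 0.979, 0.0]
ft_force: [1.5, 0.0, -1.5]
opening: 0.0406
grip_force: 40.9
```

Emit:
jog_arm:
  linear:
    - [0.0, 0, 0.001]
    - [0, 0, 0.002]
    - [0, 0, 0.003]
    - [0, 0, 0.003]
  dr:
    - [0, 0, 0]
    - [0, 0, 0]
    - [0, 0, 0]
    - [0, 0, 0]

```text
clock: 6.42
ee_pos: [0.5399, -0.3336, 0.0482]
orientation: [0.0, -0.204, 0.979, -0.0]
ft_force: [1.3, 0.8, -1.5]
opening: 0.0406
grip_force: 40.9
```

Emit:
jog_arm:
  linear:
    - [0.0, 0, 0.0]
    - [0, 0, 0.0]
    - [0, 0, -0.05]
    - [0, 0, -0.1]
    - [0, 0, -0.15]
    - [0, 0, -0.15]
  dr:
    - [0, 0, 0]
    - [0, 0, 0]
    - [0, 0, 0]
    - [0, 0, 0]
    - [0, 0, 0]
    - [0, 0, 0]
  claw: 0.65

```text
clock: 7.18
ee_pos: [0.5421, -0.3355, 0.2037]
orientation: [0.003, -0.204, 0.979, -0.004]
ft_force: [0.3, 0.0, -0.5]
opening: 0.0557
grip_force: 0.0
```

Run:
```python
from h import *
p,d=snapshot("scene"); P=cloud("scene",d)
find("scene",p,(.54,-.3335),.024,14)
m=wood("scene",p); u=proj("scene",[.5398,-.3335,.033])[0].astype(int); w=np.zeros_like(m); w[u[1]-12:u[1]+13,u[0]-12:u[0]+13]=1
print("sq z top",np.percentile(P[...,2][(m>0)&(w>0)],[10,50,90]))
A=np.load("scene1.npz"); find("scene",p,(.645,-.098),.007,14)
find("scene",p,(.627,.097),.009,14)
goal([.5068,-.2552,.1],0)
goal([.645,-.0985,.2],126)
```

```text
scene [160. 301.] [162.1 301.8] a 407.0 world [ 0.5433 -0.3301  0.024 ] rect [ 543.2 -330. ] [47.1 41.7] 23.3
sq z top [0.02956229 0.03295066 0.03563821]
scene [290. 322.] [291.8 322.7] a 1061.0 world [ 0.6483 -0.0958  0.007 ] rect [647.5 -95.8] [84.1 55.4] 34.7
scene [383. 289.] [384.3 290.7] a 375.0 world [0.6308 0.0989 0.009 ] rect [630.3  99.5] [42.1 48.8] 71.7
t 7.22 p [ 0.5409 -0.3346  0.2008] lin [-0.0003  0.0869  0.1004] dr [ -0.    0.4 113.6]
t 7.22 p [ 0.5409 -0.3346  0.2008] lin [-0.1898  0.1748  0.0005] dr [ -0.3   0.1 -12.4]
```

Emit:
jog_arm:
  linear:
    - [-0.19, 0.175, 0.0]
    - [-0.19, 0.175, 0.0]
    - [-0.19, 0.175, 0.0]
    - [-0.19, 0.175, 0.0]
    - [-0.19, 0.175, 0.0]
    - [-0.19, 0.175, 0.05]
    - [-0.19, 0.175, 0.1]
    - [-0.19, 0.175, 0.14]
    - [-0.19, 0.175, 0.14]
    - [-0.19, 0.175, 0.14]
  dr:
    - [0, 0, -11.7]
    - [0, 0, -11.7]
    - [0, 0, -11.7]
    - [0, 0, -11.7]
    - [0, 0, -11.7]
    - [0, 0, -11.7]
    - [0, 0, -11.7]
    - [0, 0, -11.7]
    - [0, 0, -11.7]
    - [0, 0, -11.7]
  claw: 0.9

```text
clock: 8.48
ee_pos: [0.6441, -0.0979, 0.0592]
orientation: [0.0, -0.303, 0.953, -0.0]
ft_force: [-0.1, 0.5, 0.9]
opening: 0.0769
grip_force: 0.0
```

```bash
python3 -c "
from h import *
print(readout.state()['opening'])
goal([.6448,-.0990,.027],125.3)"
```

```text
0.07687349795427197
t 8.47 p [ 0.6441 -0.0979  0.0592] lin [ 0.     -0.0013  0.0322] dr [-0.   0.  -0.1]
```

Emit:
jog_arm:
  linear:
    - [0, -0.001, 0.015]
    - [0, -0.001, 0.025]
    - [0, -0.001, 0.032]
    - [0, -0.001, 0.032]
    - [0, -0.001, 0.032]
  dr:
    - [0, 0, 0]
    - [0, 0, 0]
    - [0, 0, 0]
    - [0, 0, 0]
    - [0, 0, 0]

```text
clock: 9.1
ee_pos: [0.6446, -0.098, 0.0265]
orientation: [0.0, -0.303, 0.953, -0.0]
ft_force: [0.4, 0.3, -0.4]
opening: 0.077
grip_force: 0.0
```

Emit:
jog_arm:
  linear:
    - [0, 0, 0]
    - [0, 0, 0]
    - [0, 0, 0]
    - [0, 0, 0]
  dr:
    - [0, 0, 0]
    - [0, 0, 0]
    - [0, 0, 0]
    - [0, 0, 0]
  claw: 0.5
  squeeze: 60

```text
clock: 9.6
ee_pos: [0.6451, -0.0981, 0.027]
orientation: [0.001, -0.303, 0.953, -0.0]
ft_force: [0.0, -0.5, 4.8]
opening: 0.054
grip_force: 63.7
```

```bash
cat >> h.py <<'E'
BN=np.array([-.3702,-.1713,.9130]);BN/=np.linalg.norm(BN)
BX=np.array([.877,-.389,.282]);BX-=BN*(BX@BN);BX/=np.linalg.norm(BX);BY=np.cross(BN,BX)
BO=np.array([.470,.303,.0135])
RB=np.c_[np.cross(BY,-BN),BY,-BN]
def bed(x,y,z): return BO+x*BX+y*BY+z*BN
E
python3 -c "
from h import *
print(BX,BY,bed(.056,.054,.03))
goal(bed(.056,.054,.027+.06),R=RB)"
```

```text
[ 0.87680285 -0.38910169  0.2825184 ] [0.30686046 0.90512708 0.29424755] [0.52456521 0.32494807 0.07260094]
t 9.6 p [ 0.6451 -0.0981  0.027 ] lin [-0.1231  0.4191 -0.0979] dr [ -7.7 -23.8  55.8]
```

Emit:
jog_arm:
  linear:
    - [0, 0, -0.05]
    - [0, 0, -0.11]
    - [0, 0, -0.17]
    - [0, 0, -0.2]
    - [0, 0, -0.2]
    - [0, 0, -0.2]
  dr:
    - [0, 0, 0]
    - [0, 0, 0]
    - [0, 0, 0]
    - [0, 0, 0]
    - [0, 0, 0]
    - [0, 0, 0]

```text
clock: 10.35
ee_pos: [0.6435, -0.0978, 0.2242]
orientation: [-0.001, -0.303, 0.953, 0.001]
ft_force: [0.4, -0.4, -1.9]
opening: 0.0541
grip_force: 63.8
```

```bash
python3 -c "
from h import *
goal(bed(.056,.054,.027+.06),R=RB)
p,d=snapshot('scene'); cv2.imwrite('pics/m5.png',np.clip(p[150:400,120:560,::-1]*1.5,0,255).astype(np.uint8))"
```

```text
t 10.35 p [ 0.6435 -0.0978  0.2242] lin [-0.1243  0.4178  0.1004] dr [ -7.6 -24.   55.7]
```

View pics/m5.png

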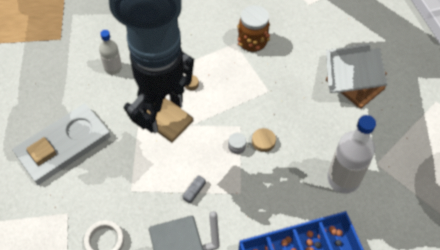

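m5 shows the plate held level, the square seated in the die at (40,150) and the eraser undisturbed.

Emit:
jog_arm:
  linear:
    - [-0.124, 0.418, 0.0]
    - [-0.124, 0.418, 0.0]
    - [-0.124, 0.418, 0.0]
    - [-0.124, 0.418, 0.0]
    - [-0.124, 0.418, 0.0]
    - [-0.124, 0.418, 0.0]
    - [-0.124, 0.418, 0.0]
    - [-0.124, 0.418, 0.0]
    - [-0.124, 0.418, 0.05]
    - [-0.124, 0.418, 0.1]
    - [-0.124, 0.418, 0.1]
    - [-0.124, 0.418, 0.1]
  dr:
    - [-7.6, -24, 55.7]
    - [-7.6, -24, 55.7]
    - [-7.6, -24, 55.7]
    - [-7.6, -24, 55.7]
    - [-7.6, -24, 55.7]
    - [-7.6, -24, 55.7]
    - [-7.6, -24, 55.7]
    - [-7.6, -24, 55.7]
    - [-7.6, -24, 55.7]
    - [-7.6, -24, 55.7]
    - [-7.6, -24, 55.7]
    - [-7.6, -24, 55.7]

```text
clock: 11.9
ee_pos: [0.5052, 0.3145, 0.1271]
orientation: [0.171, 0.181, 0.961, 0.121]
ft_force: [0.9, 0.3, -0.2]
opening: 0.0539
grip_force: 63.9
```

Run:
```python
from h import *
s=readout.state(); q=(s["ee_pos"]-BO)@np.c_[BX,BY,BN]; print("tcp in bed",q)
goal(bed(.056,.054,.030),R=RB)
ims=[]
for n in("scene","top"):
    p,d=snapshot(n); u=proj(n,bed(.06,.05,.03))[0].astype(int); ims.append(cv2.resize(p[u[1]-45:u[1]+45,u[0]-45:u[0]+45,::-1],(400,400),interpolation=cv2.INTER_CUBIC))
    print(n,u-45)
cv2.imwrite("pics/m6.png",np.clip(np.hstack(ims)*1.5,0,255).astype(np.uint8))
```

```text
tcp in bed [0.05847532 0.05458863 0.08874857]
t 11.9 p [0.5052 0.3145 0.1271] lin [ 0.0027 -0.0006  0.0587] dr [-0.   0.2  0. ]
scene [426 162]
top [126 209]
```

View pics/m6.png

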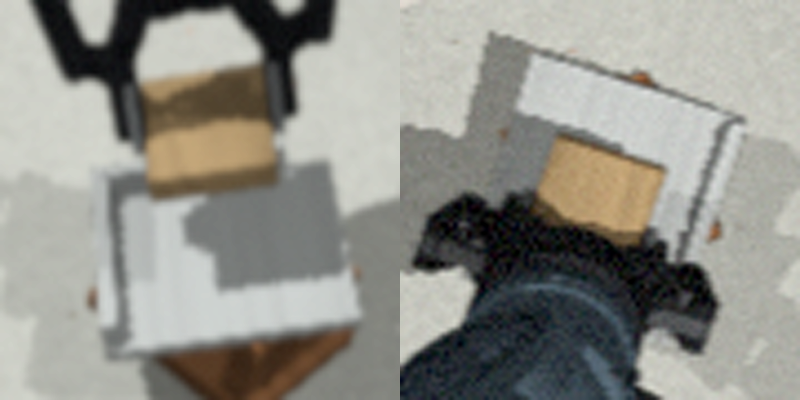

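m6 shows the plate square to the bed and about 60 mm above it, well clear of the long fence (dark line at scene crop x≈120).

Emit:
jog_arm:
  linear:
    - [0.001, 0, 0.03]
    - [0.001, 0, 0.045]
    - [0.001, 0, 0.053]
    - [0.001, 0, 0.055]
    - [0.001, 0, 0.056]
    - [0.001, 0, 0.056]
  dr:
    - [0, 0, 0]
    - [0, 0, 0]
    - [0, 0, 0]
    - [0, 0, 0]
    - [0, 0, 0]
    - [0, 0, 0]

```text
clock: 12.75
ee_pos: [0.5245, 0.3249, 0.0755]
orientation: [0.171, 0.181, 0.961, 0.121]
ft_force: [0.0, 0.5, -0.4]
opening: 0.0543
grip_force: 63.9
```

Emit:
jog_arm:
  linear:
    - [0, 0, 0.001]
    - [0, 0, 0.002]
    - [0, 0, 0.0025]
    - [0, 0, 0.0025]
  dr:
    - [0, 0, 0]
    - [0, 0, 0]
    - [0, 0, 0]
    - [0, 0, 0]

```text
clock: 13.25
ee_pos: [0.5252, 0.3252, 0.0726]
orientation: [0.171, 0.181, 0.961, 0.121]
ft_force: [-0.4, -0.1, -0.5]
opening: 0.0542
grip_force: 63.9
```

Emit:
jog_arm:
  linear:
    - [0, 0, 0.0007]
    - [0, 0, 0.0015]
    - [0, 0, 0.0015]
  dr:
    - [0, 0, 0]
    - [0, 0, 0]
    - [0, 0, 0]

```text
clock: 13.62
ee_pos: [0.5258, 0.3255, 0.0712]
orientation: [0.171, 0.181, 0.961, 0.121]
ft_force: [0.3, 0.4, -0.4]
opening: 0.0543
grip_force: 63.9
```

Emit:
jog_arm:
  linear:
    - [0, 0, 0]
    - [0, 0, 0]
    - [0, 0, 0]
    - [0, 0, -0.01]
    - [0, 0, -0.03]
    - [0, 0, -0.06]
    - [0, 0, -0.1]
    - [0, 0, -0.15]
    - [0, 0, -0.15]
    - [0, 0, -0.15]
    - [0, 0, -0.15]
  dr:
    - [0, 0, 0]
    - [0, 0, 0]
    - [0, 0, 0]
    - [0, 0, 0]
    - [0, 0, 0]
    - [0, 0, 0]
    - [0, 0, 0]
    - [0, 0, 0]
    - [0, 0, 0]
    - [0, 0, 0]
    - [0, 0, 0]
  claw: 0.78

```text
clock: 15.0
ee_pos: [0.4692, 0.2996, 0.2067]
orientation: [0.17, 0.181, 0.961, 0.12]
ft_force: [0.7, 0.4, -0.5]
opening: 0.0666
grip_force: 0.0
```

Run:
```python
from h import *
goal([.6273,.0955,.2],0)
goal([.6273,.0955,.2],180)
ims=[]
for n in("scene","top"):
    p,d=snapshot(n); u=proj(n,bed(.06,.05,.03))[0].astype(int); ims.append(cv2.resize(p[u[1]-45:u[1]+45,u[0]-45:u[0]+45,::-1],(400,400),interpolation=cv2.INTER_CUBIC))
cv2.imwrite("pics/m7.png",np.clip(np.hstack(ims)*1.5,0,255).astype(np.uint8))
for n in("scene","top"):
    A=np.load(n+"0.npz")["p"]; find(n,A,(.627,.096),.009,10); P=cloud(n,np.load(n+"0.npz")["d"])
    s=(P[...,2]>.025)&(P[...,2]<.036)&(abs(P[...,0]-.625)<.03)&(abs(P[...,1]-.045)<.025); print("tin",P[s].mean(0))
```

```text
t 15.0 p [0.4692 0.2996 0.2067] lin [-0.216  -0.1383  0.0301] dr [25.1  4.3 67.6]
t 15.0 p [0.4692 0.2996 0.2067] lin [-0.216  -0.1383  0.0301] dr [  -4.8   27.8 -109.4]
scene [382. 289.] [384.3 290.5] a 379.0 world [0.6302 0.099  0.009 ] rect [630.3  99.5] [46.  48.9] 71.7
tin [0.62508201 0.04230901 0.03065496]
top [270. 215.] [271.7 215.7] a 265.5 world [0.6241 0.093  0.009 ] rect [623.5  93.5] [46.6 44.7] 88.6
tin [0.62176894 0.03904907 0.03086543]
```

View pics/m7.png

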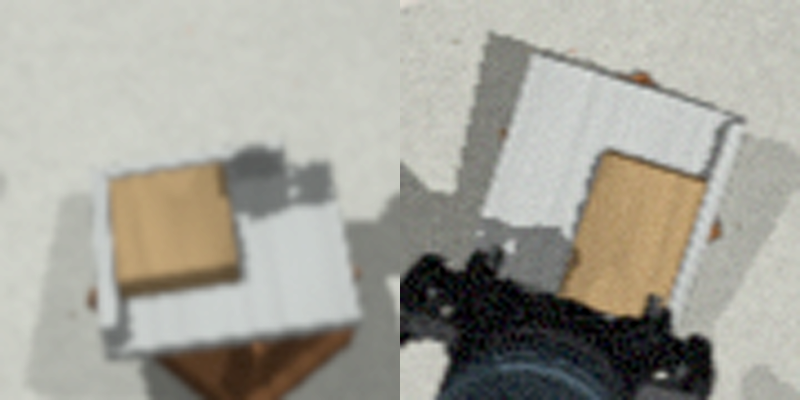

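m7 shows the plate slid into the low corner, against both fences. Now the disc.

Emit:
jog_arm:
  linear:
    - [-0.216, -0.138, 0.03]
    - [-0.216, -0.138, 0.03]
    - [-0.216, -0.138, 0.03]
    - [-0.216, -0.138, 0.03]
    - [-0.216, -0.138, 0.03]
    - [-0.216, -0.138, 0.03]
    - [-0.216, -0.138, 0.03]
    - [-0.216, -0.138, 0.03]
    - [-0.216, -0.138, 0.03]
    - [-0.216, -0.138, 0.03]
  dr:
    - [25.1, 4.3, 67.6]
    - [25.1, 4.3, 67.6]
    - [25.1, 4.3, 67.6]
    - [25.1, 4.3, 67.6]
    - [25.1, 4.3, 67.6]
    - [25.1, 4.3, 67.6]
    - [25.1, 4.3, 67.6]
    - [25.1, 4.3, 67.6]
    - [25.1, 4.3, 67.6]
    - [25.1, 4.3, 67.6]
  claw: 0.85

```text
clock: 16.35
ee_pos: [0.6276, 0.0963, 0.2018]
orientation: [0.001, 0.706, 0.708, 0.002]
ft_force: [-0.1, -0.2, -0.0]
opening: 0.0723
grip_force: 0.0
```

```bash
python3 -c "
from h import *
goal([.627,.0957,.033],0)"
```

```text
t 16.35 p [0.6276 0.0963 0.2018] lin [-0.0007 -0.0012  0.1688] dr [ 0.2 -0.   0.1]
```

Emit:
jog_arm:
  linear:
    - [-0.0005, -0.001, 0.06]
    - [-0.0005, -0.001, 0.11]
    - [-0.0005, -0.001, 0.145]
    - [-0.0005, -0.001, 0.16]
    - [-0.0005, -0.001, 0.169]
    - [-0.0005, -0.001, 0.169]
    - [-0.0005, -0.001, 0.169]
  dr:
    - [0, 0, 0]
    - [0, 0, 0]
    - [0, 0, 0]
    - [0, 0, 0]
    - [0, 0, 0]
    - [0, 0, 0]
    - [0, 0, 0]

```text
clock: 17.23
ee_pos: [0.629, 0.0959, 0.0344]
orientation: [0.002, 0.707, 0.707, 0.003]
ft_force: [0.3, -0.8, 0.2]
opening: 0.073
grip_force: 0.0
```

Emit:
jog_arm:
  linear:
    - [0, 0, 0]
    - [0, 0, 0]
    - [0, 0, 0]
    - [0, 0, 0]
    - [0, 0, 0]
    - [0, 0, -0.05]
    - [0, 0, -0.11]
    - [0, 0, -0.15]
    - [0, 0, -0.15]
    - [0, 0, -0.15]
  dr:
    - [0, 0, 0]
    - [0, 0, 0]
    - [0, 0, 0]
    - [0, 0, 0]
    - [0, 0, 0]
    - [0, 0, 0]
    - [0, 0, 0]
    - [0, 0, 0]
    - [0, 0, 0]
    - [0, 0, 0]
  claw: 0.35
  squeeze: 40

```text
clock: 18.48
ee_pos: [0.6267, 0.0956, 0.1821]
orientation: [0.001, 0.707, 0.707, 0.001]
ft_force: [-0.4, -0.1, -1.3]
opening: 0.0456
grip_force: 41.4
```

```bash
python3 -c "
from h import *
p,d=snapshot('scene'); s=readout.state()['ee_pos']; find('scene',p,s[:2],s[2]-.024,14)
for z in [.0]: find('scene',p,(.45,-.006),.009,10)
goal([.5062,-.2563,.18],0)"
```

```text
scene [388. 247.] [384.5 248.2] a 221.5 world [0.6262 0.0893 0.1572] rect [626.2  89.2] [23.2 50. ] 70.7
scene [311. 232.] [312.1 232.9] a 120.5 world [ 0.4533 -0.0034  0.009 ] rect [453.4  -3.7] [25.8 31.9] 74.8
t 18.52 p [0.6261 0.0956 0.1812] lin [-0.3518 -0.1201  0.0009] dr [ 0. -0.  0.]
```

Emit:
jog_arm:
  linear:
    - [-0.352, -0.12, 0.0]
    - [-0.352, -0.12, 0.0]
    - [-0.352, -0.12, 0.0]
    - [-0.352, -0.12, 0.0]
    - [-0.352, -0.12, 0.0]
    - [-0.352, -0.12, 0.0]
    - [-0.352, -0.12, 0.05]
    - [-0.352, -0.12, 0.09]
    - [-0.352, -0.12, 0.115]
    - [-0.352, -0.12, 0.115]
    - [-0.352, -0.12, 0.115]
  dr:
    - [0, 0, 0]
    - [0, 0, 0]
    - [0, 0, 0]
    - [0, 0, 0]
    - [0, 0, 0]
    - [0, 0, 0]
    - [0, 0, 0]
    - [0, 0, 0]
    - [0, 0, 0]
    - [0, 0, 0]
    - [0, 0, 0]

```text
clock: 19.9
ee_pos: [0.5077, -0.2562, 0.0672]
orientation: [0.001, 0.707, 0.707, 0.001]
ft_force: [0.4, 0.8, -0.7]
opening: 0.0458
grip_force: 41.4
```

Run:
```python
from h import *
goal([.5062,-.2563,.0645],0)
ims=[]
for n in ("scene","top"):
    p,d=snapshot(n); np.savez(n+"3.npz",p=p,d=d); s=readout.state()["ee_pos"]
    find(n,p,s[:2],s[2]-.0255,14)
    u=proj(n,[.5062,-.2563,.03])[0].astype(int); print(u-[40,40]); ims.append(cv2.resize(p[u[1]-40:u[1]+40,u[0]-40:u[0]+40,::-1],None,fx=5,fy=5,interpolation=cv2.INTER_CUBIC))
cv2.imwrite("pics/m8.png",np.clip(np.hstack(ims)*1.6,0,255).astype(np.uint8))
```

```text
t 19.9 p [ 0.5077 -0.2562  0.0672] lin [-0.0001 -0.0015  0.0027] dr [ 0.2 -0.1  0. ]
scene [195. 273.] [204.4 273. ] a 100.0 world [ 0.5124 -0.2386  0.0424] rect [ 512.7 -238.1] [42.2 15.9] 6.1
[156 235]
top [419. 258.] [414.8 260.5] a 80.5 world [ 0.5022 -0.2461  0.0428] rect [ 502.4 -245.4] [39.5 17.2] 12.4
[378 219]
```

View pics/m8.png

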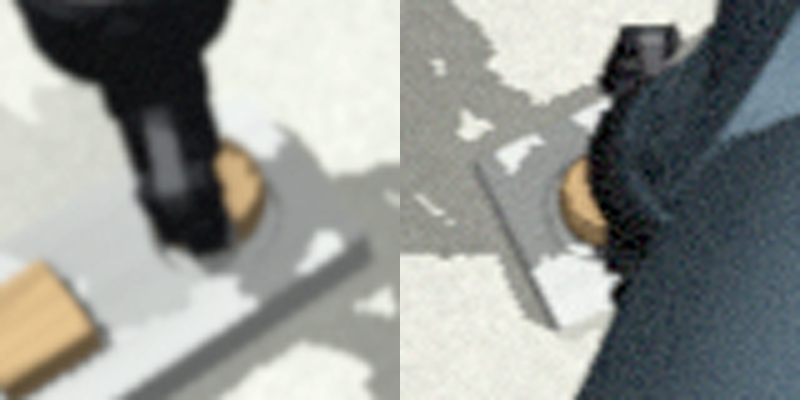

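m8 shows the disc over the round cavity. Allowing for height, its free edge (scene crop x≈265, top crop x≈559) is concentric with the rim, so I lower.

Emit:
jog_arm:
  linear:
    - [0, -0.0005, 0.006]
    - [0, -0.0005, 0.01]
    - [0, -0.0005, 0.013]
    - [0, -0.0005, 0.015]
    - [0, -0.0005, 0.015]
  dr:
    - [0, 0, 0]
    - [0, 0, 0]
    - [0, 0, 0]
    - [0, 0, 0]
    - [0, 0, 0]

```text
clock: 20.62
ee_pos: [0.5072, -0.2562, 0.0519]
orientation: [0.001, 0.707, 0.707, 0.001]
ft_force: [-0.1, 0.8, -0.8]
opening: 0.0457
grip_force: 41.4
```

Emit:
jog_arm:
  linear:
    - [0, 0, 0.001]
    - [0, 0, 0.002]
    - [0, 0, 0.002]
  dr:
    - [0, 0, 0]
    - [0, 0, 0]
    - [0, 0, 0]

```text
clock: 21.0
ee_pos: [0.5073, -0.2563, 0.0501]
orientation: [0.001, 0.707, 0.707, 0.001]
ft_force: [0.1, -0.6, -1.0]
opening: 0.0455
grip_force: 41.4
```

Inserted with no resistance. Release, rise and swing aside for a final look.

Emit:
jog_arm:
  linear:
    - [0, 0, 0]
    - [0, 0, 0]
    - [0, 0, -0.04]
    - [0, 0, -0.1]
    - [0, 0, -0.16]
    - [0.1, 0, -0.2]
    - [0.2, 0, -0.2]
    - [0.2, 0, -0.2]
    - [0.2, 0, -0.2]
    - [0.2, 0, -0.2]
    - [0.2, 0, -0.2]
  dr:
    - [0, 0, 0]
    - [0, 0, 0]
    - [0, 0, 0]
    - [0, 0, 0]
    - [0, 0, 0]
    - [0, 0, 0]
    - [0, 0, 0]
    - [0, 0, 0]
    - [0, 0, 0]
    - [0, 0, 0]
    - [0, 0, 0]
  claw: 0.75

```text
clock: 22.38
ee_pos: [0.5067, -0.0577, 0.25]
orientation: [0.001, 0.707, 0.707, 0.001]
ft_force: [0.6, 0.3, -0.5]
opening: 0.0642
grip_force: 0.0
```

Run:
```python
from h import *
ims=[]
for n in("scene","top"):
    p,d=snapshot(n); P=cloud(n,d); m=wood(n,p)
    for nm,c,h in(("disc",[.5065,-.2563,.033],6),("square",[.54,-.3335,.033],6),("plate",bed(.042,.028,.014),10)):
        u=proj(n,c)[0].astype(int); w=np.zeros_like(m); w[u[1]-h:u[1]+h+1,u[0]-h:u[0]+h+1]=1; s=(m>0)&(w>0)
        q=P[s]
        if len(q)<20: print(n,nm,"hidden"); continue
        a=np.linalg.lstsq(np.c_[q[:,:2],np.ones(len(q))],q[:,2],rcond=None)[0]; nn=np.array([-a[0],-a[1],1]);nn/=np.linalg.norm(nn)
        print(n,nm,"zmed",np.median(q[:,2]),"normal",np.round(nn,3),"bedz",np.median((q-BO)@BN))
    for c,z in(((.5065,-.2563),.026),((.54,-.3335),.026)): find(n,p,c,z,12)
    for (c,f) in((bed(.05,.045,.02),38),([.52,-.295,.03],48)):
        u=proj(n,c)[0].astype(int); ims.append(cv2.resize(p[u[1]-f*3//4:u[1]+f*3//4,u[0]-f:u[0]+f,::-1],(400,300),interpolation=cv2.INTER_CUBIC))
cv2.imwrite("pics/m9.png",np.clip(np.vstack([np.hstack(ims[:2]),np.hstack(ims[2:])])*1.5,0,255).astype(np.uint8))
```

```text
scene disc zmed 0.033547154922992525 normal [-0.802 -0.183  0.568] bedz 0.10044266186646256
scene square zmed 0.03350205140013713 normal [-0.043 -0.03   0.999] bedz 0.1017333315095144
scene plate zmed 0.046243996333220086 normal [-0.63   0.36   0.688] bedz 0.01340538936525281
scene [197. 277.] [198.9 278.6] a 366.5 world [ 0.5116 -0.2527  0.026 ] rect [ 511.3 -252.3] [43.9 49.7] 82.1
scene [160. 300.] [162.  301.8] a 408.5 world [ 0.5444 -0.3299  0.026 ] rect [ 544.2 -329.8] [46.8 41.6] 23.3
top disc zmed 0.03462064510011052 normal [ 0.372 -0.893  0.254] bedz 0.10171853199050207
top square zmed 0.03471957118755034 normal [0.007 0.012 1.   ] bedz 0.10200031446135158
top plate zmed 0.048034499545310166 normal [0.326 0.89  0.318] bedz 0.014944014990727426
top [418. 259.] [419.  260.4] a 284.0 world [ 0.5036 -0.2592  0.026 ] rect [ 503.6 -258.3] [45.9 45.7] 88.5
top [449. 245.] [450.3 246.3] a 274.0 world [ 0.5358 -0.3367  0.026 ] rect [ 535.7 -337. ] [41.8 42.8] 23.6
```

View pics/m9.png

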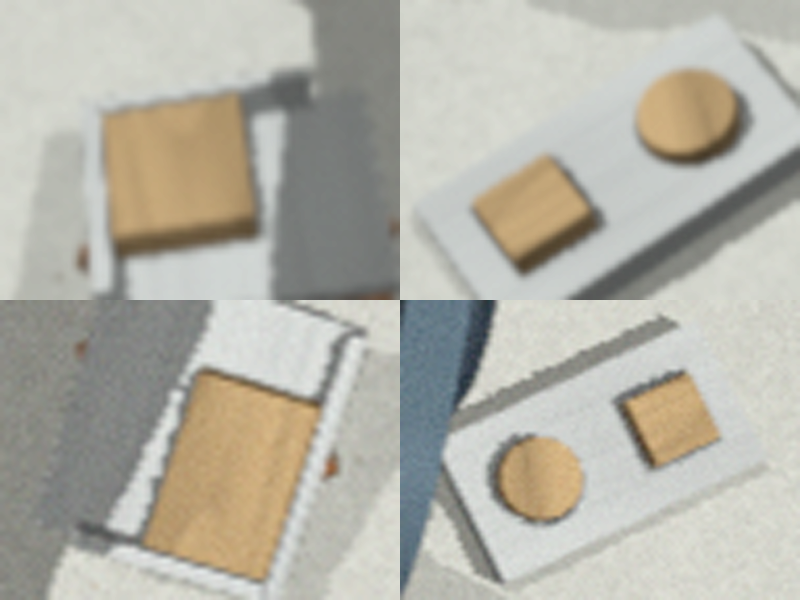

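m9 shows the plate flush in the corner against both fences. The disc and square lie level in their cavities, with tops at about 33 to 34.5 mm and centres 83.9 mm apart.

```bash
python3 -c "
from workcell import hand_in
print(hand_in())"
```

```text
the job is handed in; nothing more can be done
None
```

I handed the job in at about 22 s: the last camera check showed the larger round blank and the square blank home in their cavities, the back plate in the rest's low corner against both fences, and no bystander visibly moved; no verdict came back.

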